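Level the griddle and hold its foot

TASK

Level the griddle before it is switched on: draw the yellow spirit level straight up out of its slot in the wooden rack, stand it on its long edge in the middle of the griddle plate, lengthwise in line with the adjustable foot, and press it down firmly to seat it, leaving the jars undisturbed. Leave it standing there and turn the red knob of the adjustable foot until the bubble is centred between the two lines. Finish still holding the knob: keep your grip on it and keep pressing it firmly down, without letting go, so that the foot cannot creep while I tighten its lock nut.

Things in the scene. Friction and masses are not known exactly. Their poses are not given: they have to be found in the camera images.
- griddle: Electric griddle, loose, 3 kg: housing 220 x 300 mm (own x, y), dark plate 200 x 284 mm with its flat top 75 mm above the table; splash guard 38 mm high at back (+x) and left (+y). Origin on the table under its middle; z up. Three feet: two fixed at x +-85, y +125 mm; the adjustable one at x 0, y -180 mm, on an ear outside its right side, screwed in too far, so the right side starts 1 to 3 mm low.
- plate_mid (a point): Middle of the free area of the plate, on its top surface: where the level goes (its centre within 50 mm of here, its length along the griddle's y), pressed with about 5 to 15 N; axes as the griddle's.
- knob_grip (a point): On the axis of the round red fluted knob of the adjustable foot, halfway up: knob 42 mm wide, 28 mm high; its top is 14 mm above this point, its underside 14 mm below (3 mm higher than the plate). The ear is 44 mm below this point. Nothing stands within 60 mm of the axis at the knob's height.
- levelling_knob (a joint): Angle of the red knob in rad. Grows when turned clockwise seen from above: this drives the foot pad down 1.0 mm per rad and raises the griddle's right side. The knob keeps its height on the griddle. Stops at -4 and 4; starts between -3 and -1; level lies near 0. Turns with about 0.06 N m and stays where it is left.
- foot_pad: Black rubber pad of the adjustable foot, under the red knob, 42 mm wide; origin in its underside. The weight of the griddle and level alone presses it on the table with about 14 N; a firm hand press on the knob adds 5 to 20 N and sinks the pad slightly (some 0.1 mm of bubble per N), so judge the bubble while pressing.
- spirit_level: Yellow spirit level with black ends, 160 mm long (own x), 14 mm thick (own y), 50 mm high, 0.24 kg; origin in the middle of its lower long edge. It starts standing on its long edge in the wide slot of the rack. Either way round will do on the plate.
- level_top (a point): Middle of the level's top edge, 50 mm above its origin; the vial lies in a trough along the top edge here. Grip the level here across its 14 mm thickness: its top 23 mm stand clear of the rack.
- bubble (a joint): Place in m of the pale bubble (14 mm long) in the green vial, along the level's own x, 0 in the middle. Two black lines at +-9.5 mm: it is between them, centred, within +-2 mm. It runs to the higher end, 1.2 mm per mrad of slope (about 3.9 mm per rad of the red knob), at most 16 mm, and settles in about 1 s.
- rack: Slotted wooden rack, fixed, 186 x 100 mm (own x, y), 37 mm high; origin under its middle. The level's slot is at y +21 mm: 17 mm wide, 162 mm long, floor 10 mm above the table, 27 mm deep. The narrow slot at y -25 mm keeps a scraper (part of the rack; dark handle 14 mm thick, 114 mm long, top 82 mm above the table).
- work_table: The white table; its top is z = 0.
- sugar_jar: Brown jar heaped with rock sugar, 122 mm wide, 127 mm high; leave alone.
- spice_jar_2: Spice jar with a red cap, 45 mm wide, 106 mm high, on the right; leave alone.
- spice_jar_1: Spice jar with a red cap, 45 mm wide, 106 mm high, behind the rack; leave alone.

How it is judged:
By the outcome, as a careful person would: the job done as asked, in the order asked, and still so for the second after the job is handed in, while the arm keeps its last pose, push and grip.
It also fails if it takes over 64 s, if anything falls off the work surface, if the arm or the gripper's body presses on something with over 40 N, if the wrist force passes 120 N, or if a joint passes its speed limit or range.

ROBOT

A 6-joint arm with a two-finger parallel gripper is mounted at the origin on a cart in front of the work surface, level with it; the furniture and walls round the work are solid. World frame = base frame: x ahead of the robot, y to its left, z up, the work surface at z = 0. Lengths are in m, angles in rad, forces in N, time in s.
With the tool pointing down it reaches from about 0.35 to 0.95 m from the base axis. Payload 17.4 kg.
Tool frame: the origin (TCP) lies at the very end of the fingers, on their centre line; the grasp point (between the pads) lies 19 mm behind it (r.pinch_z is the distance from the TCP to the grasp point, in m); z points along the fingers, y is the line along which they close (so a half turn about z gives the same grasp; the last joint's range is limited). The gripper opens to 93 mm and grips with 3 to 60 N. Pads are 15 mm wide; open, the fingers measure 128 mm over their backs; the gripper's body (75 mm by 188 mm) begins 65 mm behind the grasp point.
Start: joints at [1.216, 0.116, 1.442, -0, 1.584, -0.038], TCP at [0.21, 0.641, 0.219] pointing down, gripper open.
Joint ranges: [-2.83, 2.83], [-0.83, 2.19], [0.07, 2.5], [-1.14, 4.28], [0.01, 3], [-2.97, 2.97]. Speed limits (rad/s): [1.89, 1.89, 2.22, 3.14, 3.14, 3.14].

INTERFACE

Orientations are given as a rotation vector (axis times angle).
In Python, from bench import sensors, optics, order, spot_in, cut_out, mark_of, r gives the robot as it stands. The module is installed in compiled form; this text tells all that it offers.
- The arm moves only by the tool jog_arm, never from a script. Its arguments are lists of equal length, an entry for each row: "turn": the turn, a rotation vector about the tool's x, y, z in rad, a list of three; "linear": the shift along the tool's x, y, z in mm, a list of three; "hand": the closure, from 0 (fully open) to 1 (shut). A call has 1 to 12 rows; each row is the pose to reach, as a shift and turn from the pose commanded when the call began, along the tool's axes at that moment; what a row does not reach only later rows make up. A row lasts 1/10 s, in which the tool goes at most 50 mm and 8.59 degrees, less where a joint would pass 70% of its speed; a pose out of reach is approached as far as the arm can. A call with a gripper value outside its range is refused whole. The fingers move at their own pace and stop on an object; "squeeze" is the grip in N (left out, the last holds). Time passes only in rows, so rows that repeat a pose let the fingers close. It gives the time, the measured TCP pose, the force, the opening and the grip force at its end, in the units of the state.
- sensors.read_state(): the state, without advancing time (a new reading comes with each control period).
- optics.camera(name): name is "scene" or "top"; returns the picture (480x640x3 uint8, red, green, blue); there is no depth.
- optics.calibration(name): a dict with "K" (3x3 intrinsics, pixels), "world_from_camera" (4x4, takes a point from camera to world coordinates). Camera axes: x right, y down, z forward; pixel columns grow to the right and rows downward; lengths in m; the calibration is good to about 2 mm. A picture is of the moment at which its call begins. calibration takes no time and is no camera call.
- order.hand_in(): hands the job in; it is judged then, once.
Trained networks look in the newest picture that a camera, given by its name, has taken for a name from the list of things; names that differ only in an ending like _2 or _b are one class to them, and where a whole thing is asked for, a point or a joint stands for the part that bears it (a point fixed in the world has none). Each returns a list of dicts, best first, with "p" (0 to 1); they miss things now and then, are a little off and sometimes report something else, mostly with a low value. They report only what shows in the picture. A call takes as long as a camera call.
- spot_in(camera, name): "position" ([x, y, z] in m, in world coordinates, good to about 4 mm: the middle of the surface that is visible of it).
- cut_out(camera, name): "pixels" (480x640 bool, what is visible of it).
- mark_of(camera, name): "position" ([x, y, z] in m, in world coordinates, good to about 4 mm: a listed point, or the origin of a listed thing).
The state is a dict: "time_s": time; "joints": joint angles; "qvel": joint speeds; "joint_torque": joint torques, N m; "eef_pos": TCP position; "tool_rot": TCP orientation; "contact_force": force on the tool from outside, world axes, zero at the start; "torque": the same for the moment, N m; "width": finger opening in m; "finger_force": force on a finger pad.
Only numpy, scipy, OpenCV 4.12 (cv2) and the standard library are available. Lean on these libraries where they do the work, as an engineer would, in place of code of your own. Each camera call takes 0.05 s, during which the arm holds its last target. There are 200 camera calls.

## Working session

There is one attempt and no reset: what is moved stays moved. The work goes in short steps, Python scripts to look and compute and a tool call to move; the robot and the scene stay as the last step left them, time stands still between calls to the robot, and variables do not carry over. Pictures are saved under pics/ and viewed, at most 10 in all, crops included, and the job is handed in when it is done.

Besides the shell and the picture viewer there is one more tool, called after "Request:" by a JSON object that holds its "op" and its "data", one argument or row to a line. jog_arm: Moves the arm, as the interface text tells. Its arguments: {"type":"object","properties":{"turn":{"type":"array"},"linear":{"type":"array"},"hand":{"type":"array"},"squeeze":{"type":"number"}},"required":["turn","linear","hand"]}

```bash
mkdir -p pics
cat > h.py <<'E'
import numpy as np, cv2
from scipy.spatial.transform import Rotation as R
from bench import sensors, optics, order, spot_in, cut_out, mark_of, r
def snap(cam,fn=None):
    im=optics.camera(cam)
    if fn: cv2.imwrite('pics/'+fn,im[:,:,::-1])
    return im
def proj(cam,p):
    c=optics.calibration(cam);T=np.linalg.inv(c['world_from_camera'])
    q=T[:3,:3]@np.array(p)+T[:3,3];u=c['K']@q;return u[:2]/u[2]
def ray(cam,uv,z):
    c=optics.calibration(cam);T=c['world_from_camera']
    d=T[:3,:3]@np.linalg.inv(c['K'])@np.array([uv[0],uv[1],1.]);o=T[:3,3]
    return o+d*(z-o[2])/d[2]
E
python3 - <<'E'
from h import *
np.set_printoptions(precision=4,suppress=True)
snap('top','t0.png');snap('scene','s0.png')
print(sensors.read_state())
for c in('top','scene'):
    print(c,optics.calibration(c)['world_from_camera'][:3,3])
    for n in('griddle','plate_mid','knob_grip','level_top','spirit_level','rack','foot_pad','sugar_jar','spice_jar_1'):
        print(n,[(round(d['p'],2),np.round(d['position'],4)) for d in mark_of(c,n)[:3]])
E
```

```text
{'time_s': 0.1, 'joints': array([ 1.2162,  0.1165,  1.4422, -0.    ,  1.584 , -0.0378]), 'qvel': array([ 0.0005, -0.0016, -0.0003, -0.0011, -0.0001, -0.0002]), 'joint_torque': array([  0.0025, -72.2901, -62.3869,   0.0782,   0.0228,  -0.    ]), 'eef_pos': array([0.2102, 0.6412, 0.2179]), 'tool_rot': array([-0.4955, -3.1021,  0.0018]), 'contact_force': array([ 0.7155, -0.2085,  0.3518]), 'torque': array([-0.0218, -0.0042,  0.0502]), 'finger_force': 0.0, 'width': 0.09308078234023123}
top [ 0.4417 -0.0281  1.5474]
griddle [(0.98, array([ 0.5493,  0.0567, -0.0043]))]
plate_mid [(0.84, array([0.5323, 0.0544, 0.074 ]))]
knob_grip [(0.72, array([ 0.5487, -0.1257,  0.0884]))]
level_top [(0.89, array([0.5385, 0.3619, 0.0605])), (0.21, array([ 0.5533, -0.126 ,  0.0888]))]
spirit_level []
rack [(0.65, array([ 0.5412,  0.3402, -0.0011]))]
foot_pad []
sugar_jar [(0.65, array([ 0.5513, -0.4351,  0.002 ]))]
spice_jar_1 [(0.93, array([ 0.4004, -0.3547,  0.0032])), (0.71, array([ 0.5481, -0.1254,  0.0888])), (0.64, array([ 0.6742,  0.3785, -0.002 ]))]
scene [-0.4817 -1.5155  0.4749]
griddle [(0.98, array([ 0.5504,  0.0571, -0.003 ]))]
plate_mid [(0.81, array([0.5379, 0.0569, 0.0736]))]
knob_grip [(0.61, array([ 0.5463, -0.1259,  0.0924]))]
level_top []
spirit_level [(0.53, array([0.5382, 0.3635, 0.0074]))]
rack [(0.82, array([0.5378, 0.3442, 0.0027]))]
foot_pad [(0.43, array([ 0.5477, -0.12  , -0.0022]))]
sugar_jar []
spice_jar_1 [(0.59, array([ 0.4052, -0.3551,  0.0053]))]
```

View pics/t0.png

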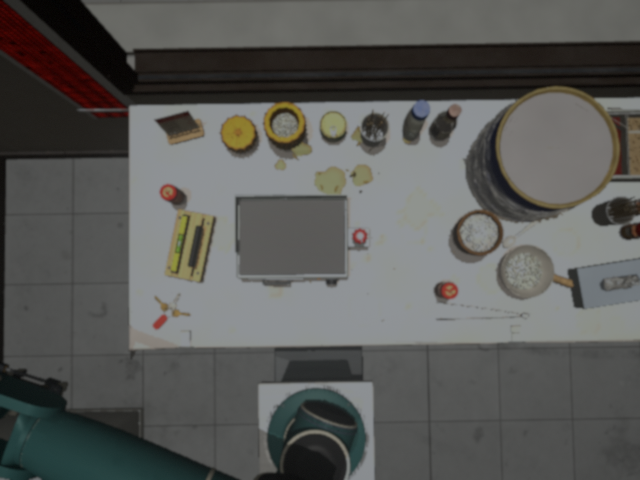

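View pics/s0.png

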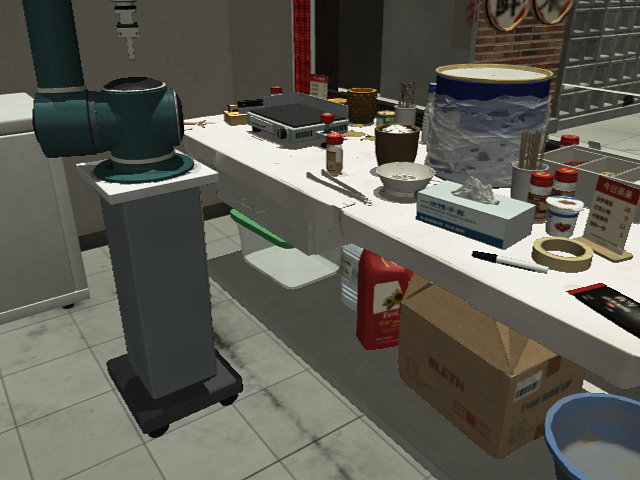

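The top view shows the rack with the level at about (180,246), the griddle at (292,237) and the red knob at (360,237), consistent with the marks. Now I'll get the yaws from the masks.

Run:
```python
from h import *
np.set_printoptions(precision=4,suppress=True)
im=snap('top')
def rect(m,z,n):
    p=np.argwhere(m)[:,::-1].astype(float)
    w=np.array([ray('top',q,z)[:2] for q in p]).astype(np.float32)
    (c,s,a)=cv2.minAreaRect(w)
    d=w-w.mean(0);e=np.linalg.svd(d,full_matrices=False)[2][0]
    print(n,len(p),'rect',np.round(c,4),np.round(s,4),round(a,2),'mean',w.mean(0),'axis yaw',np.degrees(np.arctan2(e[1],e[0])))
for n,z in(('spirit_level',.06),('rack',.037),('griddle',.08)):
    for d in cut_out('top',n)[:1]: print(d['p']);rect(d['pixels'],z,n)
hsv=cv2.cvtColor(im,cv2.COLOR_RGB2HSV)
# knob red
uv=proj('top',[.548,-.126,.103]);print('knob px',uv)
m=np.zeros(im.shape[:2],bool);m[215:260,345:378]=1
red=m&((hsv[...,0]<8)|(hsv[...,0]>172))&(hsv[...,1]>120);rect(red,.103,'knob')
crop=im[190:300,150:380];cv2.imwrite('pics/c0.png',cv2.resize(crop[:,:,::-1],None,fx=3.4,fy=3.4,interpolation=cv2.INTER_CUBIC))
for n in('level_top','spirit_level','plate_mid','knob_grip'):
    print(n,[(round(d['p'],2),np.round(d['position'],4)) for d in mark_of('top',n)[:1]+spot_in('top',n)[:1]])
s=sensors.read_state();print(s['time_s'],R.from_rotvec(s['tool_rot']).as_matrix(),optics.calibration('top')['K'][0,0])
```

```text
0.56
spirit_level 455 rect [0.5412 0.3604] [0.0223 0.1599] 78.1 mean [0.5424 0.3604] axis yaw 167.89351
0.89
rack 2070 rect [0.5369 0.3404] [0.1071 0.1855] 77.81 mean [0.5348 0.3352] axis yaw 168.24362
0.76Traceback (most recent call last):
  File "<stdin>", line 11, in <module>
  File "<stdin>", line 6, in rect
  File "h.py", line 12, in ray
    c=optics.calibration(cam);T=c['world_from_camera']
ValueError: time passes only in moves, steps and waits
```

```bash
python3 - <<'E'
s=open('h.py').read()
s=s.replace("def proj","import functools\n@functools.lru_cache(None)\ndef cal(n): return optics.calibration(n)\ndef proj").replace("c=optics.calibration(cam)","c=cal(cam)")
open('h.py','w').write(s)
E
python3 - <<'E'
from h import *
np.set_printoptions(precision=4,suppress=True)
im=snap('top')
def rect(m,z,n):
    p=np.argwhere(m)[:,::-1].astype(float)
    w=np.array([ray('top',q,z)[:2] for q in p]).astype(np.float32)
    (c,s,a)=cv2.minAreaRect(w)
    d=w-w.mean(0);e=np.linalg.svd(d,full_matrices=False)[2][0]
    print(n,len(p),'rect',np.round(c,4),np.round(s,4),round(a,2),'mean',w.mean(0),'axis yaw',np.degrees(np.arctan2(e[1],e[0])))
for d in cut_out('top','griddle')[:1]: rect(d['pixels'],.08,'griddle')
hsv=cv2.cvtColor(im,cv2.COLOR_RGB2HSV)
m=np.zeros(im.shape[:2],bool);m[215:260,345:378]=1
red=m&((hsv[...,0]<8)|(hsv[...,0]>172))&(hsv[...,1]>120);rect(red,.103,'knob')
m[:]=0;m[200:277,240:345]=1
g=m&(hsv[...,1]<60)&(hsv[...,2]<125);rect(g,.075,'plate')
crop=im[190:300,150:380];cv2.imwrite('pics/c0.png',cv2.resize(crop[:,:,::-1],None,fx=3.4,fy=3.4,interpolation=cv2.INTER_CUBIC))
for n in('level_top','plate_mid','knob_grip'):
    print(n,[(round(d['p'],2),np.round(d['position'],4)) for d in mark_of('top',n)[:1]+spot_in('top',n)[:1]])
s=sensors.read_state();print(s['time_s'],R.from_rotvec(s['tool_rot']).as_matrix(),cal('top')['K'][0,0])
E
```

```text
griddle 9821 rect [0.5483 0.0338] [0.3556 0.2351] 89.09 mean [0.5527 0.0519] axis yaw 86.806984
knob 46 rect [ 0.5489 -0.1225] [0.0289 0.0316] 88.93 mean [ 0.5491 -0.1202] axis yaw -54.704308
plate 7917 rect [0.5502 0.0566] [0.2792 0.2011] 89.08 mean [0.5508 0.0568] axis yaw -90.11132
level_top [(0.84, array([0.5365, 0.3638, 0.0597])), (0.9, array([0.5382, 0.3604, 0.0573]))]
plate_mid [(0.66, array([0.5347, 0.0549, 0.0738])), (0.56, array([0.549 , 0.0526, 0.073 ]))]
knob_grip [(0.63, array([ 0.5507, -0.1254,  0.0877])), (0.58, array([ 0.5504, -0.1246,  0.101 ]))]
1.6 [[-0.9502  0.3115 -0.    ]
 [ 0.3115  0.9502 -0.0001]
 [ 0.     -0.0001 -1.    ]] 551.7781734419486
```

View pics/c0.png

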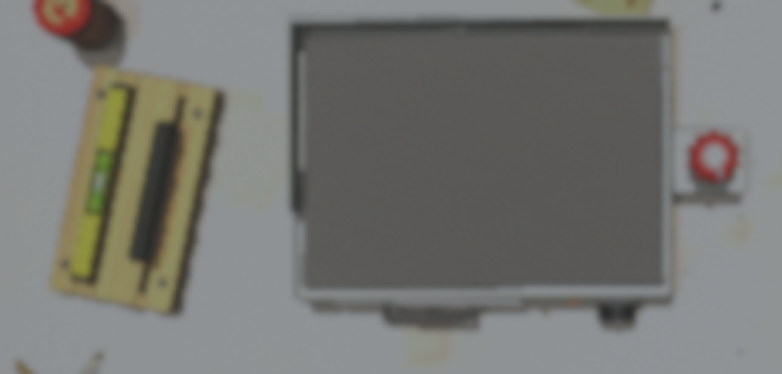

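The crop shows the level at about (100,185) in crop pixels, tilted about -12°. The griddle yaw is about -0.9° and the knob is at crop (713,158). The level centre is near (0.540, 0.361), with its top at 0.060. First I move above the level with the fingers partly closed, so they clear the scraper handle.

Request:
{"op": "jog_arm", "data": {
  "turn": [
    [0,0,-0.107],
    [0,0,-0.107],
    [0,0,-0.107],
    [0,0,-0.107],
    [0,0,-0.107],
    [0,0,-0.107],
    [0,0,-0.107],
    [0,0,-0.107],
    [0,0,-0.107],
    [0,0,-0.107],
    [0,0,-0.107],
    [0,0,-0.107]
  ],
  "linear": [
    [-401,-163,98],
    [-401,-163,98],
    [-401,-163,98],
    [-401,-163,98],
    [-401,-163,98],
    [-401,-163,98],
    [-401,-163,98],
    [-401,-163,98],
    [-401,-163,98],
    [-401,-163,98],
    [-401,-163,98],
    [-401,-163,98]
  ],
  "hand": [0.68,0.68,0.68,0.68,0.68,0.68,0.68,0.68,0.68,0.68,0.68,0.68],
  "squeeze": 25
}}

```text
time_s: 2.8
eef_pos: [0.5401, 0.3622, 0.121]
tool_rot: [0.328, 3.124, 0.001]
contact_force: [0.5, -0.1, 0.1]
width: 0.0296
finger_force: 0.0
```

Request:
{"op": "jog_arm", "data": {
  "turn": [
    [0,0,0],
    [0,0,0],
    [0,0,0],
    [0,0,0],
    [0,0,0],
    [0,0,0],
    [0,0,0],
    [0,0,0],
    [0,0,0],
    [0,0,0],
    [0,0,0],
    [0,0,0]
  ],
  "linear": [
    [0,-1,40],
    [0,-1,60],
    [0,-1,75],
    [0,-1,80],
    [0,-1,80],
    [0,-1,80],
    [0,-1,80],
    [0,-1,80],
    [0,-1,80],
    [0,-1,80],
    [0,-1,80],
    [0,-1,80]
  ],
  "hand": [0.68,0.68,0.68,0.68,0.68,1,1,1,1,1,1,1]
}}

```text
time_s: 4.0
eef_pos: [0.5408, 0.3609, 0.0418]
tool_rot: [0.329, 3.123, 0.002]
contact_force: [-0.9, 0.3, 6.8]
width: 0.0138
finger_force: 25.0
```

Request:
{"op": "jog_arm", "data": {
  "turn": [
    [0,0,0],
    [0,0,0],
    [0,0,0],
    [0,0,0],
    [0,0,0],
    [0,0,0],
    [0,0,0],
    [0,0,0]
  ],
  "linear": [
    [0,-1,-10],
    [0,-1,-20],
    [0,-1,-30],
    [0,-1,-50],
    [0,-1,-80],
    [0,-1,-120],
    [0,-1,-140],
    [0,-1,-140]
  ],
  "hand": [1,1,1,1,1,1,1,1]
}}

```text
time_s: 4.8
eef_pos: [0.541, 0.36, 0.1843]
tool_rot: [0.329, 3.12, 0.004]
contact_force: [0.5, 0.0, -2.2]
width: 0.0136
finger_force: 25.0
```

Run:
```python
from h import *
snap('top','t1.png')
im=snap('scene');cv2.imwrite('pics/s1.png',cv2.resize(im[40:200,160:380,::-1],None,fx=3.5,fy=3.5,interpolation=cv2.INTER_CUBIC))
s=sensors.read_state();print(s)
```

```text
{'time_s': 4.9, 'joints': array([ 5.48031849e-01,  7.22895449e-02,  1.55133067e+00, -5.10396972e-05,
        1.51871392e+00, -8.12908171e-01]), 'qvel': array([-0.0015323 ,  0.01782631,  0.02529813,  0.00013099, -0.0010233 ,
        0.00117702]), 'joint_torque': array([ 2.61831586e-02, -7.32329822e+01, -6.68300343e+01,  4.85418295e-02,
        2.03571422e-01,  7.50899017e-05]), 'eef_pos': array([0.53992215, 0.35942587, 0.17970458]), 'tool_rot': array([-3.28974330e-01, -3.12375961e+00,  7.71069578e-04]), 'contact_force': array([-0.27221359, -0.29450138, -3.5116003 ]), 'torque': array([ 0.00175823,  0.01516003, -0.0109731 ]), 'finger_force': 24.97069537639618, 'width': 0.013664329798527535}
```

View pics/s1.png

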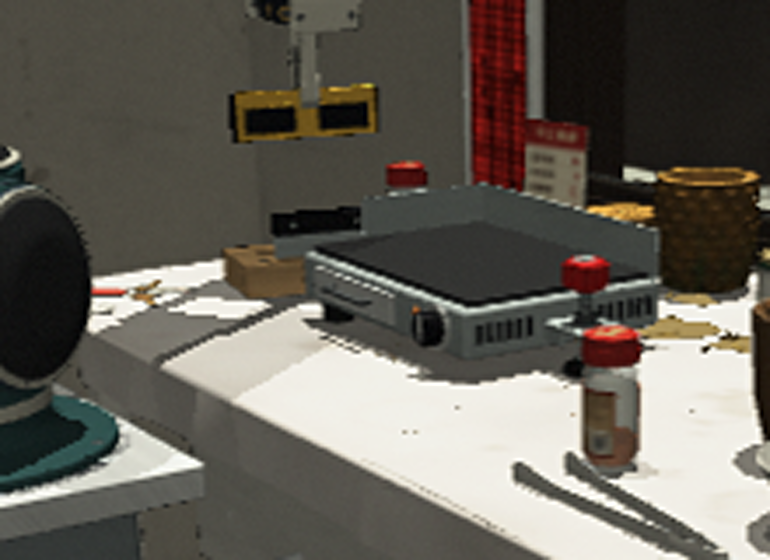

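The picture shows the level held flat in the gripper (crop ≈ (305,112)), clear of the rack. Next I carry it over the plate and turn it along the griddle's y.

Request:
{"op": "jog_arm", "data": {
  "turn": [
    [0,0,0.14],
    [0,0,0.28],
    [0,0,0.42],
    [0,0,0.56],
    [0,0,0.7],
    [0,0,0.84],
    [0,0,0.98],
    [0,0,1.12],
    [0,0,1.26],
    [0,0,1.377],
    [0,0,1.377],
    [0,0,1.377]
  ],
  "linear": [
    [-6,-25,0],
    [-12,-55,0],
    [-18,-90,0],
    [-25,-125,0],
    [-32,-160,0],
    [-39,-195,0],
    [-46,-230,0],
    [-53,-265,0],
    [-58,-285,0],
    [-61,-299,0],
    [-61,-299,0],
    [-61,-299,0]
  ],
  "hand": [1,1,1,1,1,1,1,1,1,1,1,1]
}}

```text
time_s: 6.1
eef_pos: [0.537, 0.0545, 0.1791]
tool_rot: [-2.236, -2.205, 0.002]
contact_force: [-0.2, 0.6, -2.7]
width: 0.014
finger_force: 25.0
```

Request:
{"op": "jog_arm", "data": {
  "turn": [
    [0,0,0],
    [0,0,0],
    [0,0,0],
    [0,0,0],
    [0,0,0],
    [0,0,0],
    [0,0,0],
    [0,0,0]
  ],
  "linear": [
    [0,0,25],
    [0,0,45],
    [0,0,60],
    [0,0,66],
    [0,0,68],
    [0,0,70],
    [0,0,71],
    [0,0,71]
  ],
  "hand": [1,1,1,1,1,1,1,1]
}}

```text
time_s: 6.9
eef_pos: [0.5377, 0.0545, 0.1101]
tool_rot: [2.239, 2.203, 0.001]
contact_force: [-0.1, -0.2, -3.4]
width: 0.0137
finger_force: 25.0
```

Request:
{"op": "jog_arm", "data": {
  "turn": [
    [0,0,0],
    [0,0,0],
    [0,0,0],
    [0,0,0],
    [0,0,0]
  ],
  "linear": [
    [0,0,1],
    [0,0,2],
    [0,0,3],
    [0,0,3],
    [0,0,3]
  ],
  "hand": [1,1,1,1,1]
}}

```text
time_s: 7.4
eef_pos: [0.5375, 0.0545, 0.1066]
tool_rot: [-2.239, -2.204, 0.0]
contact_force: [0.4, 0.3, -3.0]
width: 0.0139
finger_force: 25.0
```

Request:
{"op": "jog_arm", "data": {
  "turn": [
    [0,0,0],
    [0,0,0],
    [0,0,0],
    [0,0,0]
  ],
  "linear": [
    [0,0,1],
    [0,0,2],
    [0,0,2],
    [0,0,2]
  ],
  "hand": [1,1,1,1]
}}

```text
time_s: 7.8
eef_pos: [0.5378, 0.0544, 0.1053]
tool_rot: [2.239, 2.203, 0.001]
contact_force: [-2.2, -0.7, 5.6]
width: 0.0138
finger_force: 25.0
```

Request:
{"op": "jog_arm", "data": {
  "turn": [
    [0,0,0],
    [0,0,0],
    [0,0,0],
    [0,0,0]
  ],
  "linear": [
    [0,0,0.4],
    [0,0,0.4],
    [0,0,0.4],
    [0,0,0.4]
  ],
  "hand": [1,1,1,1]
}}

```text
time_s: 8.2
eef_pos: [0.5379, 0.0544, 0.1053]
tool_rot: [2.239, 2.203, 0.001]
contact_force: [-4.2, -3.0, 8.4]
width: 0.0137
finger_force: 25.0
```

Request:
{"op": "jog_arm", "data": {
  "turn": [
    [0,0,0],
    [0,0,0],
    [0,0,0],
    [0,0,0],
    [0,0,0],
    [0,0,0],
    [0,0,0],
    [0,0,0],
    [0,0,0],
    [0,0,0]
  ],
  "linear": [
    [0,0,-1.2],
    [0,0,-1.2],
    [0,0,-1.2],
    [0,0,-1.2],
    [0,0,-1.2],
    [0,0,-1.2],
    [0,0,-15],
    [0,0,-40],
    [0,0,-75],
    [0,0,-75]
  ],
  "hand": [1,1,0.6,0.6,0.6,0.6,0.6,0.6,0.6,0.6]
}}

```text
time_s: 9.2
eef_pos: [0.5391, 0.0546, 0.1852]
tool_rot: [2.236, 2.2, 0.008]
contact_force: [0.7, 0.3, -1.0]
width: 0.0373
finger_force: 0.0
```

Request:
{"op": "jog_arm", "data": {
  "turn": [
    [0,0,-0.14],
    [0,0,-0.28],
    [0,0,-0.42],
    [0,0,-0.59],
    [0,0,-0.59],
    [0,0,-0.59],
    [0,0,-0.59],
    [0,0,-0.59]
  ],
  "linear": [
    [-40,3,0],
    [-85,6,0],
    [-130,9,0],
    [-165,12,10],
    [-179,12.5,25],
    [-179,12.5,35],
    [-179,12.5,35],
    [-179,12.5,35]
  ],
  "hand": [0,0,0,0,0,0,0,0]
}}

```text
time_s: 10.0
eef_pos: [0.5473, -0.1238, 0.1448]
tool_rot: [1.502, 2.759, 0.0]
contact_force: [-0.6, 0.2, 0.5]
width: 0.0918
finger_force: 0.0
```

Run:
```python
from h import *
np.set_printoptions(precision=4,suppress=True)
im=snap('top')
print([(round(d['p'],2),np.round(d['position'],4)) for n in('level_top','knob_grip','bubble','griddle') for d in mark_of('top',n)[:1]])
np.save('b0.npy',im)
a=cv2.resize(im[195:285,230:390,::-1],None,fx=5,fy=5,interpolation=cv2.INTER_CUBIC);cv2.imwrite('pics/c1.png',a)
s=sensors.read_state();print(s['time_s'],s['eef_pos'],s['tool_rot'],s['joints'],s['width'],proj('top',[.538,.0545,.124]))
```

```text
Traceback (most recent call last):
ValueError: it knows: foot_pad, griddle, knob_grip, level_top, plate_mid, rack, spice_jar, spirit_level, sugar_jar, work_table
```

```bash
cat > look.py <<'E'
from h import *
import sys
np.set_printoptions(precision=4,suppress=True)
im=snap('top')
print([(round(d['p'],2),np.round(d['position'],4)) for n in('level_top',)+tuple(sys.argv[2:]) for d in mark_of('top',n)[:1]])
np.save(sys.argv[1]+'.npy',im)
cv2.imwrite('pics/%s.png'%sys.argv[1],cv2.resize(im[195:285,230:390,::-1],None,fx=5,fy=5,interpolation=cv2.INTER_CUBIC))
s=sensors.read_state();print(s['time_s'],s['eef_pos'],s['tool_rot'],s['joints'],s['width'],proj('top',[.538,.0545,.124]))
E
python3 look.py c1 knob_grip griddle
```

```text
[(0.61, array([0.5377, 0.0549, 0.1228])), (0.72, array([ 0.5486,  0.0569, -0.0014]))]
10.35 [ 0.5473 -0.1244  0.1446] [1.501  2.7593 0.0002] [-0.2689 -0.1032  1.7821 -0.      1.4622 -0.8433] 0.09288583923439939 [291.6559 240.6823]
```

View pics/c1.png

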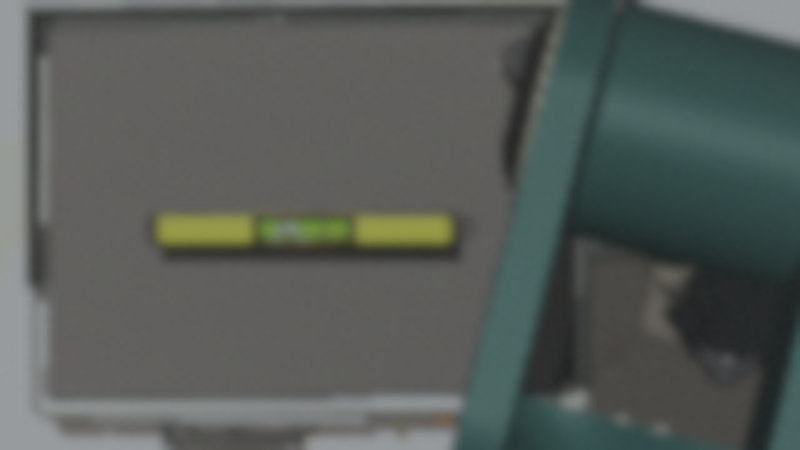

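The level stands on the plate, centred at crop x≈305, and its bubble sits left of centre at crop x≈288, about -8.7 mm. It needs roughly 2.2 rad clockwise. Next I descend and grip the knob.

Request:
{"op": "jog_arm", "data": {
  "turn": [
    [0,0,0],
    [0,0,0],
    [0,0,0],
    [0,0,0],
    [0,0,0],
    [0,0,0],
    [0,0,0],
    [0,0,0],
    [0,0,0],
    [0,0,0],
    [0,0,0]
  ],
  "linear": [
    [0,0,25],
    [0,0,45],
    [0,0,60],
    [0,0,66],
    [0,0,66],
    [0,0,66],
    [0,0,66],
    [0,0,66],
    [0,0,66],
    [0,0,66],
    [0,0,66]
  ],
  "hand": [0,0,0,0,0,1,1,1,1,1,1],
  "squeeze": 30
}}

```text
time_s: 11.45
eef_pos: [0.5472, -0.1247, 0.0783]
tool_rot: [1.502, 2.759, 0.0]
contact_force: [-0.8, 0.4, -0.1]
width: 0.0496
finger_force: 0.0
```

```bash
python3 look.py c2
cat > bub.py <<'E'
import numpy as np,cv2,sys
for f in sys.argv[1:]:
    im=np.load(f+'.npy').astype(np.float32)
    rg=im[238:244,280:302]
    print(f);print('cols',list(range(280,302)))
    print('blue',np.round(rg[1:5,:,2].mean(0)).astype(int));print('grn',np.round(rg[1:5,:,1].mean(0)).astype(int))
    Y=(im[...,0]-im[...,2])[238:244,255:326].mean(0);c=np.arange(255,326)
    e=lambda a,b:[float(np.interp(30,Y[i:i+2][::1] if Y[i]<Y[i+1] else Y[i:i+2][::-1],c[i:i+2] if Y[i]<Y[i+1] else c[i:i+2][::-1])) for i in range(a,b) if (Y[i]-30)*(Y[i+1]-30)<0]
    print('edges',np.round(e(0,70),2))
    b=rg[1:5,:,2].mean(0);w=np.clip(b-np.median(b),0,None);print('bub px',(w*np.arange(280,302)).sum()/w.sum())
E
python3 bub.py c1 c2
```

```text
[(0.64, array([0.5386, 0.0574, 0.1243]))]
11.55 [ 0.5475 -0.1244  0.0784] [1.5015 2.759  0.0017] [-0.2693 -0.0578  1.8503  0.0009  1.3483 -0.8435] 0.04174001131177769 [291.6559 240.6823]
c1
cols [280, 281, 282, 283, 284, 285, 286, 287, 288, 289, 290, 291, 292, 293, 294, 295, 296, 297, 298, 299, 300, 301]
blue [60 55 57 63 74 88 95 98 98 92 79 67 61 59 60 59 57 56 55 53 56 66]
grn [118 103 113 124 128 126 120 119 122 124 127 128 128 124 119 120 125 126
 122 110 106 127]
edges [260.6  283.59 290.56 320.18]
bub px 287.5661252900232
c2
cols [280, 281, 282, 283, 284, 285, 286, 287, 288, 289, 290, 291, 292, 293, 294, 295, 296, 297, 298, 299, 300, 301]
blue [60 54 57 62 74 88 95 98 98 92 78 66 61 59 60 59 57 56 54 53 56 66]
grn [117 102 112 124 128 125 120 119 122 124 126 128 128 124 119 120 124 126
 121 109 106 126]
edges [260.61 283.59 290.52 320.18]
bub px 287.5691056910569
```

Request:
{"op": "jog_arm", "data": {
  "turn": [
    [0,0,0],
    [0,0,0],
    [0,0,0.13],
    [0,0,0.26],
    [0,0,0.39],
    [0,0,0.52],
    [0,0,0.65],
    [0,0,0.78],
    [0,0,0.91],
    [0,0,1.0],
    [0,0,1.0],
    [0,0,1.0]
  ],
  "linear": [
    [0,0,0],
    [0,0,0],
    [0,0,-0.1],
    [0,0,-0.3],
    [0,0,-0.4],
    [0,0,-0.5],
    [0,0,-0.6],
    [0,0,-0.8],
    [0,0,-0.9],
    [0,0,-1],
    [0,0,-1],
    [0,0,-1]
  ],
  "hand": [1,1,1,1,1,1,1,1,1,1,1,1]
}}

```text
time_s: 12.75
eef_pos: [0.5472, -0.1243, 0.0793]
tool_rot: [-2.638, -1.705, -0.001]
contact_force: [0.4, 5.6, 1.8]
width: 0.0415
finger_force: 30.0
```

```bash
python3 look.py c3;python3 bub.py c3
```

```text
[(0.97, array([0.5359, 0.056 , 0.1222]))]
12.85 [ 0.5472 -0.1244  0.0793] [-2.6376 -1.7058 -0.0007] [-0.2692 -0.0587  1.8496  0.0007  1.3507  0.1533] 0.041316994754855604 [291.6559 240.6823]
c3
cols [280, 281, 282, 283, 284, 285, 286, 287, 288, 289, 290, 291, 292, 293, 294, 295, 296, 297, 298, 299, 300, 301]
blue [ 60  54  56  58  60  68  82  94 102 104  97  80  63  56  56  56  57  58
  58  57  59  65]
grn [119 104 114 126 129 128 124 123 126 128 128 128 129 126 122 124 128 130
 128 118 113 128]
edges [260.98 285.34 291.24 320.16]
bub px 288.6998892580288
```

Request:
{"op": "jog_arm", "data": {
  "turn": [
    [0,0,0.13],
    [0,0,0.26],
    [0,0,0.39],
    [0,0,0.52],
    [0,0,0.65],
    [0,0,0.78],
    [0,0,0.9],
    [0,0,0.9],
    [0,0,0.9],
    [0,0,0.9],
    [0,0,0.9],
    [0,0,0.9]
  ],
  "linear": [
    [0,0,-0.1],
    [0,0,-0.2],
    [0,0,-0.3],
    [0,0,-0.5],
    [0,0,-0.6],
    [0,0,-0.7],
    [0,0,-0.9],
    [0,0,0.3],
    [0,0,1],
    [0,0,1],
    [0,0,1],
    [0,0,1]
  ],
  "hand": [1,1,1,1,1,1,1,1,1,1,1,1],
  "squeeze": 45
}}

```text
time_s: 14.05
eef_pos: [0.5479, -0.1246, 0.0798]
tool_rot: [3.117, 0.392, 0.003]
contact_force: [-1.6, 4.1, 14.0]
width: 0.0409
finger_force: 45.0
```

Request:
{"op": "jog_arm", "data": {
  "turn": [
    [0,0,0],
    [0,0,0],
    [0,0,0],
    [0,0,0],
    [0,0,0],
    [0,0,0],
    [0,0,0],
    [0,0,0]
  ],
  "linear": [
    [0,0,0],
    [0,0,0],
    [0,0,0],
    [0,0,0],
    [0,0,0],
    [0,0,0],
    [0,0,0],
    [0,0,0]
  ],
  "hand": [1,1,1,1,1,1,1,1]
}}

```text
time_s: 14.85
eef_pos: [0.5479, -0.1247, 0.0798]
tool_rot: [3.117, 0.392, 0.003]
contact_force: [-1.6, 5.1, 14.6]
width: 0.0414
finger_force: 45.0
```

```bash
python3 look.py c4;python3 bub.py c4
```

```text
[(0.59, array([0.5376, 0.0556, 0.1246]))]
14.95 [ 0.5479 -0.1246  0.0798] [3.1167 0.3923 0.0032] [-0.2694 -0.0589  1.8489  0.0005  1.3495  1.0509] 0.041114950821081186 [291.6559 240.6823]
c4
cols [280, 281, 282, 283, 284, 285, 286, 287, 288, 289, 290, 291, 292, 293, 294, 295, 296, 297, 298, 299, 300, 301]
blue [ 62  56  54  56  57  61  72  88 100 106 104  96  80  64  59  58  56  55
  54  54  57  65]
grn [118 103 112 123 127 126 121 122 127 130 129 127 126 124 121 123 128 129
 124 112 108 127]
edges [260.65 285.5  292.44 320.2 ]
bub px 289.3923117430226
```

Request:
{"op": "jog_arm", "data": {
  "turn": [
    [0,0,0.13],
    [0,0,0.26],
    [0,0,0.39],
    [0,0,0.52],
    [0,0,0.65],
    [0,0,0.72],
    [0,0,0.72],
    [0,0,0.72],
    [0,0,0.72],
    [0,0,0.72]
  ],
  "linear": [
    [0,0,-0.1],
    [0,0,-0.2],
    [0,0,-0.4],
    [0,0,-0.5],
    [0,0,-0.7],
    [0,0,-0.7],
    [0,0,-0.7],
    [0,0,-0.7],
    [0,0,-0.7],
    [0,0,-0.7]
  ],
  "hand": [1,1,1,1,1,1,1,1,1,1]
}}

```text
time_s: 15.95
eef_pos: [0.5479, -0.125, 0.0805]
tool_rot: [3.055, -0.731, 0.004]
contact_force: [-2.2, 2.7, 13.2]
width: 0.0411
finger_force: 45.0
```

Request:
{"op": "jog_arm", "data": {
  "turn": [
    [0,0,0],
    [0,0,0],
    [0,0,0],
    [0,0,0],
    [0,0,0],
    [0,0,0],
    [0,0,0],
    [0,0,0],
    [0,0,0],
    [0,0,0]
  ],
  "linear": [
    [0,0,0],
    [0,0,0],
    [0,0,0],
    [0,0,0],
    [0,0,0],
    [0,0,0],
    [0,0,0],
    [0,0,0],
    [0,0,0],
    [0,0,0]
  ],
  "hand": [1,1,1,1,1,1,1,1,1,1]
}}

```text
time_s: 16.95
eef_pos: [0.5479, -0.125, 0.0805]
tool_rot: [3.055, -0.731, 0.004]
contact_force: [-2.3, 2.2, 13.9]
width: 0.0412
finger_force: 45.0
```

```bash
python3 look.py c5;python3 bub.py c5
```

```text
[(0.81, array([0.5377, 0.0586, 0.1242]))]
17.05 [ 0.5479 -0.125   0.0805] [ 3.0552 -0.7309  0.0037] [-0.2696 -0.0595  1.8483 -0.0001  1.3504  1.7709] 0.04100105610165665 [291.6559 240.6823]
c5
cols [280, 281, 282, 283, 284, 285, 286, 287, 288, 289, 290, 291, 292, 293, 294, 295, 296, 297, 298, 299, 300, 301]
blue [ 63  56  56  56  56  58  61  69  86  99 105 104  96  80  66  60  57  57
  56  54  55  61]
grn [119 108 117 124 126 123 119 120 126 128 128 128 125 120 120 125 128 129
 124 112 110 128]
edges [260.69 286.5  293.8  319.89]
bub px 290.2947658402204
```

View pics/c5.png

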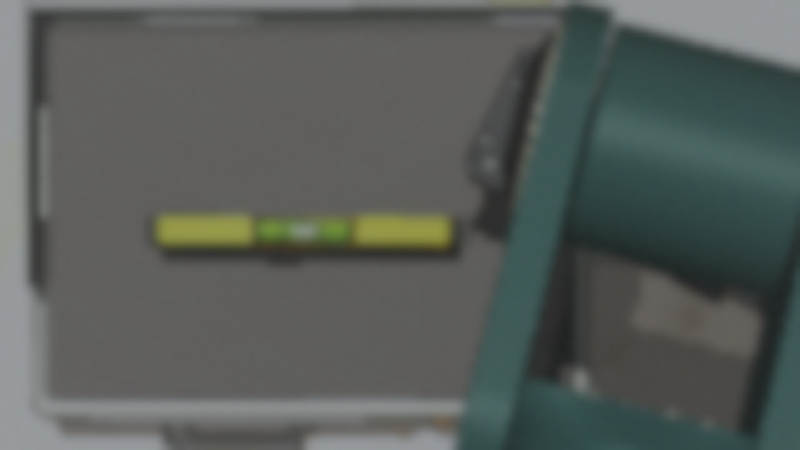

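The bubble now sits at column 290.3. The level's centre is at about 290.3 and the two lines are symmetric about it, so it is centred. The press is steady at about 14 N with the grip held, so I'm handing in.

```bash
python3 -c "
from bench import order,sensors
print(order.hand_in())"
```

```text
the job is handed in; nothing more can be done
None
```

The level is standing in the middle of the griddle plate with its bubble centred between the lines as far as the camera resolves, and I handed the job in still gripping the red knob and pressing it down with about 14 N.

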